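Sweep the walnut shells into the board's catch tray and push it home

TASK

The walnuts are cracked: sweep the four half shells along the board and over its open edge into the pulled-out catch tray, then push the tray fully home under the board. Only push with your fingers, never pick a shell up, and leave the dish of kernels on the board and everything else standing where it is.

Things in the scene. Friction and masses are not known exactly. Their poses are not given: they have to be found in the camera images.
- prep_board: wooden prep board, fixed; origin at the centre of its underside, on the worktop; x across it (230 mm), y along it (260 mm), z up. Flat top 70 mm above the origin. Edges x = +115, x = -115 and y = +130 mm carry a rim 10 mm wide, 10 mm above the top; the edge y = -130 mm is open, and the catch tray comes out beneath it. Wall cupboards hang behind (world x > 0.65, from 0.48 m up)
- catch_tray (a joint): slide of the steel catch tray under the board (m): 0 = fully home under the board, growing as it comes out towards the board's -y; stop at 0.15. Starts pulled out by 0.10 to 0.13, slides with about 2 N and stays where it is left
- tray_front (a point): centre of the outer face of the tray's wooden front panel (the end to push), 30 mm above the worktop; axes as the board's. The panel is 204 mm wide along x, 12 mm thick, from 6 to 52 mm above the worktop. Fully home, this face is 134 mm from the board's origin along its -y, 4 mm proud of the board's edge, so fingers do not meet the board
- tray_floor (a point): centre of the tray's inner floor, 9 mm above the worktop; moves with the tray, axes as the board's. Inside 194 mm along x, 231 mm along y; side walls reach 50 mm above the worktop, the board's underside is at 54 mm. Only the part that sticks out beyond the board's open edge can be filled from above
- kernel_dish: small white dish of walnut kernels standing in the middle of the board, 50 mm across, 34 mm high, 180 g, loose; origin at the centre of its underside. To be left alone
- espresso_cup_1: white cup with blue pattern, no handle, 50 mm across, 52 mm high, on the worktop behind the board; origin at the centre of its underside. To be left alone
- espresso_cup_2: white cup with black pattern, no handle, 50 mm across, 52 mm high, on the worktop behind the tray; origin at the centre of its underside. To be left alone
- jam_jar: dark jar with a gold lid, 68 mm across, 88 mm high, on the worktop behind the board; origin at the centre of its underside. To be left alone
- shell_1: half a walnut shell, lying dome up on the board at the start: brown ridged dome, round, 36 mm across and 17 mm high with an upright rim 6 mm high, about 15 g; origin at the centre of its flat underside, z up. It slides easily when pushed low down
- shell_2: half a walnut shell, lying dome up on the board at the start: brown ridged dome, round, 36 mm across and 17 mm high with an upright rim 6 mm high, about 15 g; origin at the centre of its flat underside, z up. It slides easily when pushed low down
- shell_3: half a walnut shell, lying dome up on the board at the start: brown ridged dome, round, 36 mm across and 17 mm high with an upright rim 6 mm high, about 15 g; origin at the centre of its flat underside, z up. It slides easily when pushed low down
- shell_4: half a walnut shell, lying dome up on the board at the start: brown ridged dome, round, 36 mm across and 17 mm high with an upright rim 6 mm high, about 15 g; origin at the centre of its flat underside, z up. It slides easily when pushed low down
Not all that is in view belongs to the job. What is shaped like the shell_4 but green is not meant.

How it is judged (in metres and radians):
On the way, in this order (a step that is already met when the one before it is completed fails the run):
1. all four half shells lie in the catch tray (x of shell_1 in the frame of tray_floor between -0.1 and 0.1 m and y of shell_1 in the frame of tray_floor between -0.12 and 0.12 m and z of shell_1 in the frame of tray_floor between -0.01 and 0.042 m and x of shell_2 in the frame of tray_floor between -0.1 and 0.1 m and y of shell_2 in the frame of tray_floor between -0.12 and 0.12 m and z of shell_2 in the frame of tray_floor between -0.01 and 0.042 m and x of shell_3 in the frame of tray_floor between -0.1 and 0.1 m and y of shell_3 in the frame of tray_floor between -0.12 and 0.12 m and z of shell_3 in the frame of tray_floor between -0.01 and 0.042 m and x of shell_4 in the frame of tray_floor between -0.1 and 0.1 m and y of shell_4 in the frame of tray_floor between -0.12 and 0.12 m and z of shell_4 in the frame of tray_floor between -0.01 and 0.042 m), for 0.2 s.
2. the tray is pushed fully home (within 6 mm) (value of joint catch_tray below 0.006 m), for 0.2 s.
At the end, for the whole second after the job is handed in: All four half shells lie at rest inside the catch tray, the tray is home under the board to within 6 mm, and the dish, the cups and the jar stand upright within 15 mm of where they were (all of step 1 and value of joint catch_tray below 0.006 m and linear speed of each of shell_1, shell_2, shell_3, shell_4 below 0.03 m/s and distance of each of kernel_dish, espresso_cup_1, espresso_cup_2, jam_jar from where it was at the start of the episode below 0.015 m and angle between each of kernel_dish, espresso_cup_1, espresso_cup_2, jam_jar's own z axis and vertical below 0.2 rad); the robot touches nothing.
It fails at once if a shell is lifted more than 25 mm above the board's top (height (world z) of any of shell_1, shell_2, shell_3, shell_4 above 0.095 m).
It fails at once if the dish of kernels is shifted more than 15 mm or tipped (distance of kernel_dish from where it was at the start of the episode above 0.015 m or angle between kernel_dish's own z axis and vertical above 0.2 rad).
It fails at once if the blue-patterned cup is shifted more than 15 mm or tipped (distance of espresso_cup_1 from where it was at the start of the episode above 0.015 m or angle between espresso_cup_1's own z axis and vertical above 0.2 rad).
It fails at once if the black-patterned cup is shifted more than 15 mm or tipped (distance of espresso_cup_2 from where it was at the start of the episode above 0.015 m or angle between espresso_cup_2's own z axis and vertical above 0.2 rad).
It fails at once if the jam jar is shifted more than 15 mm or tipped (distance of jam_jar from where it was at the start of the episode above 0.015 m or angle between jam_jar's own z axis and vertical above 0.2 rad).
It also fails if it takes over 72 s, if anything falls off the work surface, if the arm or the gripper's body presses on something with over 40 N, if the wrist force passes 120 N, or if a joint passes its speed limit or range.

ROBOT

A 6-joint arm with a two-finger parallel gripper is mounted at the origin on a cart in front of the work surface, level with it; the furniture and walls round the work are solid. World frame = base frame: x ahead of the robot, y to its left, z up, the work surface at z = 0. Lengths are in m, angles in degrees, forces in N, time in s.
With the tool pointing down it reaches from about 0.375 to 0.9 m from the base axis. Payload 3.1 kg.
Tool frame: the origin (TCP) lies on the centre line of the jaws, within the pads' length; the fingertips stand 25 mm ahead of it and the grasp point (between the pads) lies 6 mm ahead of it; z points along the fingers, y is the line along which they close (so a half turn about z gives the same grasp; the last joint's range is limited). The gripper opens to 87 mm and grips with 3 to 60 N. Pads are 19 mm wide; open, the fingers measure 117 mm over their backs; the gripper's body (75 mm by 190 mm) begins 51 mm behind the grasp point.
Start: joints at [64.372, 30.224, 82.088, -0, 67.689, -10.227], TCP at [0.166, 0.603, 0.248] pointing down, gripper open.
Joint ranges: [-176.69, 176.69], [-43.24, 126.21], [12.49, 139.97], [-82, 262], [0, 151.66], [-163.58, 163.58]. Speed limits (degrees/s): [159.86, 159.86, 180, 180, 180, 180].

INTERFACE

Orientations are given as a 3x3 rotation matrix whose columns are the frame's x, y, z axes.
In Python, from rig import read_state, capture, camera_params, hand_in gives the robot as it stands.
- The arm moves only by the tool apply_moves, never from a script. Its argument "rows" is a list of rows, each an object of numbers: "x", "y", "z": the shift along the tool's x, y, z in mm; "rx", "ry", "rz": the turn, a rotation vector about the tool's x, y, z in units of 6 degrees (1.0 is 6 degrees); "claw": the closure in counts, from 0 (fully open) to 255 (shut). A call has 1 to 10 rows; each row is the pose to reach, as a shift and turn from the pose commanded when the call began, along the tool's axes at that moment; what a row does not reach only later rows make up. A row lasts 1/8 s, in which the tool goes at most 62.5 mm and 10.7 degrees, less where a joint would pass 70% of its speed; a pose out of reach is approached as far as the arm can. A call with a gripper value outside its range is refused whole. The fingers move at their own pace and stop on an object; the grip force is fixed at half the most. Time passes only in rows, so rows that repeat a pose let the fingers close. It gives the time, the measured TCP pose, the force, the opening and the grip force at its end, in the units of the state.
- read_state(): the state, without advancing time (a new reading comes with each control period).
- capture(name): name is "side" or "top"; returns (picture, depth): 420x560x3 uint8, red, green, blue; 420x560 float32, m along the optical axis (not along the pixel's ray), 0 where there is no reading.
- camera_params(name): a dict with "fx", "fy", "cx", "cy" (pixels), "D" ([k1, k2, p1, p2, k3] as OpenCV has them; the pictures are not rectified), "xyz" and "orientation" of the camera in the world. Camera axes: x right, y up, looking along -z (the intrinsics and any distortion apply to the point x, -y, -z); pixel columns grow to the right and rows downward; lengths in m; the calibration is good to about 2 mm. A picture is of the moment at which its call begins. camera_params takes no time and is no camera call.
- hand_in(): hands the job in; it is judged then, once.
The state is a dict: "time_s": time; "joint_positions": joint angles; "qvel": joint speeds; "tau": joint torques, N m; "position": TCP position; "tcp_rot": TCP orientation; "force": force on the tool from outside, world axes, zero at the start; "moment": the same for the moment, N m; "opening": opening from 0.0 (shut) to 1.0 (fully open); "grasp_force": force on a finger pad.
Only numpy, scipy, OpenCV 4.12 (cv2) and the standard library are available. Lean on these libraries where they do the work, as an engineer would, in place of code of your own. Each camera call takes 0.05 s, during which the arm holds its last target. There are 200 camera calls.

## Working session

There is one attempt and no reset: what is moved stays moved. The work goes in short steps, Python scripts to look and compute and a tool call to move; the robot and the scene stay as the last step left them, time stands still between calls to the robot, and variables do not carry over. Pictures are saved under pics/ and viewed, at most 10 in all, crops included, and the job is handed in when it is done.

Besides the shell and the picture viewer there is one more tool, called after "Call:" by a JSON object that holds its "op" and its "data", one argument or row to a line. apply_moves: Moves the arm, as the interface text tells. Its arguments: {"type":"object","properties":{"rows":{"type":"array"}},"required":["rows"]}

```bash
mkdir -p pics
cat > h.py <<'E'
import numpy as np, cv2
from rig import *
def K(p): return np.array([[p['fx'],0,p['cx']],[0,p['fy'],p['cy']],[0,0,1.]])
def ray(p,uv):
    q=cv2.undistortPoints(np.array(uv,float).reshape(-1,1,2),K(p),np.array(p['D'],float)).reshape(-1,2)
    d=np.c_[q[:,0],-q[:,1],-np.ones(len(q))]
    return d@np.array(p['orientation']).T
def onplane(p,uv,z):
    d=ray(p,uv);o=np.array(p['xyz']);return o+d*((z-o[2])/d[:,2])[:,None]
def cloud(p,uv,depth):
    d=ray(p,uv);uv=np.array(uv,int);return np.array(p['xyz'])+d*depth[uv[:,1],uv[:,0]][:,None]
E
python3 - <<'E'
from h import *
for n in('top','side'):
    i,d=capture(n);cv2.imwrite(f'pics/{n}0.png',i[:,:,::-1]);np.savez(f'{n}0.npz',i=i,d=d)
    print(camera_params(n))
print(read_state())
E
```

```text
{'fx': 419.36888863843706, 'fy': 419.36888863843706, 'cx': 282.24302448282793, 'cy': 205.08947897283815, 'D': array([0.01907432, 0.        , 0.        , 0.        , 0.        ]), 'xyz': array([0.43090453, 0.36760417, 1.03874346]), 'orientation': array([[-0.01421627,  0.98767211, -0.15589004],
       [-0.99989349, -0.01455716, -0.00104525],
       [-0.00330168,  0.15585858,  0.98777386]])}
{'fx': 512.1245774480933, 'fy': 512.1245774480933, 'cx': 266.33760010242344, 'cy': 206.87513590618326, 'D': array([-0.08488026,  0.        ,  0.        ,  0.        ,  0.        ]), 'xyz': array([0.23640286, 1.23609743, 0.89360415]), 'orientation': array([[-0.92897144,  0.24186774, -0.28020005],
       [-0.37014821, -0.60385927,  0.70593505],
       [ 0.00154152,  0.75950904,  0.65049492]])}
{'time_s': 0.1, 'joint_positions': array([ 6.43708273e+01,  3.02721677e+01,  8.21477695e+01, -2.54614628e-03,
        6.76913669e+01, -1.02296672e+01]), 'qvel': array([ 0.02393407, -0.13679496, -0.13485866,  0.09165858, -0.02802888,
       -0.05164053]), 'tau': array([-3.67479552e-04, -4.40984309e+01, -1.77150965e+01,  6.34748535e-02,
        5.33983321e-02, -4.11648102e-05]), 'position': array([0.16570716, 0.60200022, 0.24669232]), 'tcp_rot': array([[-9.64102064e-01,  2.65530723e-01, -8.03203498e-04],
       [ 2.65531764e-01,  9.64100489e-01, -1.76927485e-03],
       [ 3.04572055e-04, -1.91903757e-03, -9.99998112e-01]]), 'force': array([ 0.78295393, -0.11261279,  0.23302641]), 'moment': array([-0.02418728, -0.00231853,  0.02688152]), 'grasp_force': 0.0, 'opening': 1.0053050150017209}
```

View pics/top0.png

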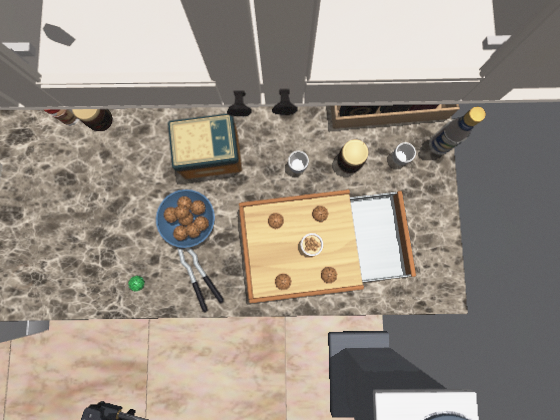

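View pics/side0.png

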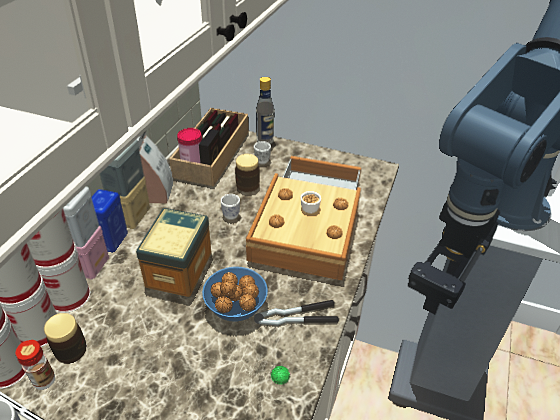

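The top view shows the four brown dome-up shells on the board at (276,220), (320,213), (283,282) and (329,274). The dish is at (311,244), the tray sticks out to the right with its front at about (405,235), the cups are at (298,162) and (404,154), and the jar is at (353,155). The green shell at (137,284) is not meant, and neither are the nuts in the bowl at (186,217).

```bash
cat > m.py <<'E'
from h import *
def measure(img,dep,p):
    v,u=np.mgrid[0:420,0:560];uv=np.c_[u.ravel(),v.ravel()]
    P=cloud(p,uv,dep).reshape(420,560,3)
    hsv=cv2.cvtColor(img,cv2.COLOR_RGB2HSV)
    return P,hsv
E
python3 - <<'E'
from m import *
z=np.load('top0.npz');i,d=z['i'],z['d'];p=camera_params('top')
P,hsv=measure(i,d,p)
Z=P[...,2]
roi=np.zeros(Z.shape,bool);roi[180:310,230:425]=1
m=((Z>.06)&roi).astype(np.uint8)
n,l,s,c=cv2.connectedComponentsWithStats(m);k=1+np.argmax(s[1:,4]);
cs,_=cv2.findContours((l==k).astype(np.uint8),0,2);h=max(cs,key=cv2.contourArea)
W=onplane(p,h.reshape(-1,2),.08)[:,:2]
r=cv2.minAreaRect((W*1000).astype(np.float32));print('board',r,np.round(cv2.boxPoints(r)))
b=(Z>.06)&(Z<.075)&roi;print('top z',np.median(Z[b]))
# brown on board
for y,x in [(220,276),(213,320),(282,283),(274,329),(244,311),(235,340)]: print(x,y,hsv[y,x],P[y,x].round(3))
m=((hsv[...,2]<150)&roi&(Z>.055)).astype(np.uint8)
n,l,s,c=cv2.connectedComponentsWithStats(m)
for k in range(1,n):
    if 30<s[k,4]<600: print('dark',c[k].round(1),s[k],onplane(p,[c[k]],.078)[0].round(4))
for k in [(308,200),(404,235),(298,162),(404,154),(353,155),(376,238),(311,244)]: print(k,P[k[1],k[0]].round(3))
# tray front: heights .04-.056 roi right side
m=((Z>.04)&(Z<.06)&roi);m[:,:380]=0
ys,xs=np.nonzero(m);print('front n',len(xs));q=P[m][:,:2]*1000
print(cv2.minAreaRect(q.astype(np.float32)))
# tall things
m=(Z>.04)&(Z<.1)
for nm,(u0,v0) in dict(c1=(298,162),c2=(404,154),jar=(353,155),dish=(311,244)).items():
    s_=P[v0-17:v0+18,u0-17:u0+18].reshape(-1,3);hz={'jar':.08,'dish':.095}.get(nm,.045)
    t=s_[(s_[:,2]>hz)];print(nm,t[:,:].min(0).round(3),t.max(0).round(3))
im=cv2.resize(i[180:310,230:425],None,fx=4,fy=4,interpolation=cv2.INTER_CUBIC);cv2.imwrite('pics/crop.png',im[:,:,::-1])
E
```

```text
board ((489.0947265625, 330.559814453125), (229.28408813476562, 260.1494140625), 6.100664138793945) [[361. 448.]
 [389. 189.]
 [617. 213.]
 [589. 472.]]
top z 0.07085396849006986
276 220 [ 14 108 213] [0.546 0.383 0.09 ]
320 213 [ 13 107 195] [0.561 0.283 0.088]
283 282 [ 14 110 192] [0.407 0.369 0.088]
329 274 [ 14 105 204] [0.424 0.266 0.088]
311 244 [ 13 119 135] [0.49  0.306 0.108]
340 235 [ 21  85 240] [0.512 0.236 0.071]
dark [301.8 198.5] [286 197  32   4  33] [0.5973 0.323  0.078 ]
dark [317.1 215.1] [312 206  14  16  75] [0.5579 0.2885 0.078 ]
dark [273.7 222.1] [268 214  15  15  66] [0.5432 0.3888 0.078 ]
dark [301.9 250.5] [298 241  15  16  53] [0.477  0.3253 0.078 ]
dark [326.  275.6] [321 267  15  16  82] [0.4201 0.2722 0.078 ]
dark [280.  281.3] [275 274  14  16  72] [0.4089 0.3761 0.078 ]
dark [302.7 296.2] [271 292  64   9  65] [0.3754 0.3257 0.078 ]
(308, 200) [0.595 0.308 0.069]
(404, 235) [0.511 0.084 0.054]
(298, 162) [0.703 0.327 0.008]
(404, 154) [0.719 0.06  0.013]
(353, 155) [0.698 0.201 0.085]
(376, 238) [0.508 0.14  0.01 ]
(311, 244) [0.49  0.306 0.108]
front n 623
((513.6528930664062, 111.88429260253906), (202.71823120117188, 83.17952728271484), 4.856770992279053)
c1 [0.431 0.305 0.045] [0.72  0.368 1.039]
c2 [0.431 0.044 0.045] [0.737 0.368 1.039]
jar [0.431 0.166 0.08 ] [0.734 0.368 1.039]
dish [0.431 0.282 0.095] [0.512 0.368 1.039]
```

View pics/crop.png

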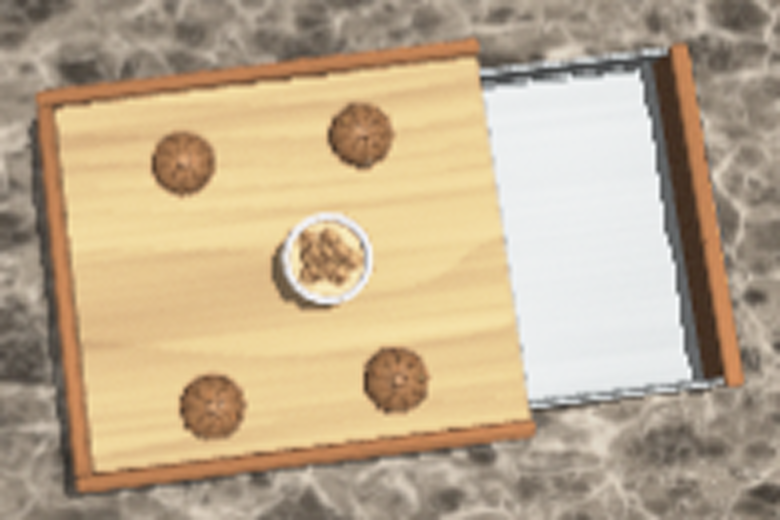

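Crop shows shells at crop pixels (184,163), (361,135), (212,406), (397,379). All are brown ridged domes on the board, so these are the four meant; the dish at (327,258) sits between the columns.

```bash
cat >> h.py <<'E'
C=np.array([.4891,.3306,0]);t=np.radians(6.1);B=np.array([[np.cos(t),-np.sin(t),0],[np.sin(t),np.cos(t),0],[0,0,1]])
def tob(w): return (np.asarray(w)-C)@B
def delta(b): # board-frame TCP target -> tool mm
    s=read_state();R=np.array(s['tcp_rot']);w=C+B@np.array(b)
    Rt=np.c_[B[:,1],B[:,0],[0,0,-1]]
    rv=cv2.Rodrigues(R.T@Rt)[0].ravel()
    print('t',s['time_s'],'board pos',tob(s['position']).round(4),'d mm',((w-s['position'])@R*1000).round(1),'rot6',(np.degrees(rv)/6).round(2))
E
python3 - <<'E'
from h import *
p=camera_params('top')
for q,z in [((276,220.7),.077),((320.2,213.7),.077),((283,281.5),.077),((329.2,274.7),.077),((311.7,244.5),.104),((404,235),.052)]:
    w=onplane(p,[q],z)[0];print(w.round(4),tob(w).round(4))
delta([.066,0,.2467])
E
```

```text
[0.5464 0.3835 0.077 ] [0.0626 0.0466 0.077 ]
[0.5612 0.2811 0.077 ] [ 0.0665 -0.0569  0.077 ]
[0.4082 0.3694 0.077 ] [-0.0763  0.0472  0.077 ]
[0.4219 0.2648 0.077 ] [-0.0738 -0.0583  0.077 ]
[0.4888 0.3044 0.104 ] [-0.0031 -0.026   0.104 ]
[0.5113 0.0836 0.052 ] [-0.0042 -0.2479  0.052 ]
t 0.1 board pos [-0.2927  0.3042  0.2467] d mm [-4.453e+02 -1.516e+02  1.000e-01] rot6 [-2.000e-02  1.000e-02  1.142e+01]
```

Call:
{"op": "apply_moves", "data": {
  "rows": [
    {"x": -45,"y": -15,"rz": 1.2,"claw": 190},
    {"x": -90,"y": -30,"rz": 2.4,"claw": 190},
    {"x": -140,"y": -48,"rz": 3.8,"claw": 190},
    {"x": -190,"y": -65,"rz": 5,"claw": 190},
    {"x": -240,"y": -82,"rz": 6.3,"claw": 190},
    {"x": -290,"y": -99,"rz": 7.6,"claw": 190},
    {"x": -340,"y": -116,"rz": 8.9,"claw": 190},
    {"x": -390,"y": -133,"rz": 10.2,"claw": 190},
    {"x": -445,"y": -152,"rz": 11.4,"claw": 190},
    {"x": -445,"y": -152,"rz": 11.4,"claw": 190}
  ]
}}

```text
validation failed for argument at $.ro...
```

```bash
python3 -c "
from h import *
delta([.0665,-.002,.098]);print(read_state()['opening'])"
```

```text
t 0.1 board pos [-0.2927  0.3042  0.2467] d mm [-446.5 -153.   148.9] rot6 [-2.000e-02  1.000e-02  1.142e+01]
1.0053050150017209
```

Call:
{"op": "apply_moves", "data": {
  "rows": [
    {"x": -45,"y": -15,"z": 0,"rx": 0,"ry": 0,"rz": 1.2,"claw": 190},
    {"x": -90,"y": -30,"z": 0,"rx": 0,"ry": 0,"rz": 2.4,"claw": 190},
    {"x": -140,"y": -48,"z": 0,"rx": 0,"ry": 0,"rz": 3.8,"claw": 190},
    {"x": -190,"y": -65,"z": 0,"rx": 0,"ry": 0,"rz": 5,"claw": 190},
    {"x": -240,"y": -82,"z": 0,"rx": 0,"ry": 0,"rz": 6.3,"claw": 190},
    {"x": -290,"y": -99,"z": 0,"rx": 0,"ry": 0,"rz": 7.6,"claw": 190},
    {"x": -340,"y": -116,"z": 0,"rx": 0,"ry": 0,"rz": 8.9,"claw": 190},
    {"x": -390,"y": -133,"z": 0,"rx": 0,"ry": 0,"rz": 10.2,"claw": 190},
    {"x": -445,"y": -152,"z": 0,"rx": 0,"ry": 0,"rz": 11.4,"claw": 190},
    {"x": -445,"y": -152,"z": 0,"rx": 0,"ry": 0,"rz": 11.4,"claw": 190}
  ]
}}

```text
time_s: 1.35
position: [0.5584, 0.3348, 0.2469]
tcp_rot: [[-0.102, 0.995, 0.002], [0.995, 0.102, -0.001], [-0.001, 0.001, -1.0]]
force: [-0.9, 1.0, 0.2]
opening: 0.254
grasp_force: 0.0
```

```bash
python3 -c "
from h import *
delta([.0665,-.002,.098]);print(read_state()['opening'])"
```

```text
t 1.35 board pos [ 0.0693 -0.0032  0.2469] d mm [  1.3  -3.1 148.9] rot6 [ 0.01  0.01 -0.04]
0.25351497900092773
```

Call:
{"op": "apply_moves", "data": {
  "rows": [
    {"x": 1,"y": -2,"z": 50,"rx": 0,"ry": 0,"rz": 0,"claw": 190},
    {"x": 1,"y": -2,"z": 100,"rx": 0,"ry": 0,"rz": 0,"claw": 190},
    {"x": 1,"y": -2,"z": 130,"rx": 0,"ry": 0,"rz": 0,"claw": 190},
    {"x": 1,"y": -2,"z": 146,"rx": 0,"ry": 0,"rz": 0,"claw": 190},
    {"x": 1,"y": -2,"z": 146,"rx": 0,"ry": 0,"rz": 0,"claw": 190},
    {"x": 1,"y": -2,"z": 146,"rx": 0,"ry": 0,"rz": 0,"claw": 190}
  ]
}}

```text
time_s: 2.1
position: [0.5533, 0.3393, 0.1029]
tcp_rot: [[-0.108, 0.994, 0.002], [0.994, 0.108, 0.001], [0.001, 0.003, -1.0]]
force: [-0.5, -0.3, 0.2]
opening: 0.256
grasp_force: 0.0
```

Run:
```python
from h import *
delta([.0665,-.132,.098]);print(read_state()['force'])
a=capture('top')[0][150:310,230:425];b=capture('side')[0][150:290,230:400]
f=lambda i:cv2.resize(i,(390,320),interpolation=cv2.INTER_CUBIC)
cv2.imwrite('pics/p1.png',np.hstack([f(a),f(b)])[:,:,::-1])
```

```text
t 2.1 board pos [0.0647 0.0018 0.1029] d mm [-133.8    1.5    4.8] rot6 [ 0.02 -0.01  0.02]
[-0.48773794 -0.33839714  0.16176426]
```

View pics/p1.png

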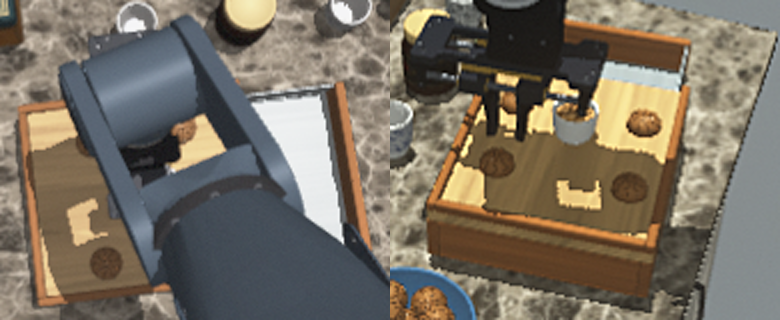

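The fingers stand between the two far-column shells, clear of the dish (side view: fingers at about (505,125), dish at (575,120)). I'll lower 5 mm and push.

Call:
{"op": "apply_moves", "data": {
  "rows": [
    {"x": 0,"y": 1,"z": 5,"rx": 0,"ry": 0,"rz": 0,"claw": 190},
    {"x": -8,"y": 1,"z": 5,"rx": 0,"ry": 0,"rz": 0,"claw": 190},
    {"x": -16,"y": 1,"z": 5,"rx": 0,"ry": 0,"rz": 0,"claw": 190},
    {"x": -24,"y": 1,"z": 5,"rx": 0,"ry": 0,"rz": 0,"claw": 190},
    {"x": -34,"y": 1,"z": 5,"rx": 0,"ry": 0,"rz": 0,"claw": 190},
    {"x": -44,"y": 1,"z": 5,"rx": 0,"ry": 0,"rz": 0,"claw": 190},
    {"x": -54,"y": 1,"z": 5,"rx": 0,"ry": 0,"rz": 0,"claw": 190},
    {"x": -64,"y": 1,"z": 5,"rx": 0,"ry": 0,"rz": 0,"claw": 190},
    {"x": -74,"y": 1,"z": 5,"rx": 0,"ry": 0,"rz": 0,"claw": 190},
    {"x": -84,"y": 1,"z": 5,"rx": 0,"ry": 0,"rz": 0,"claw": 190}
  ]
}}

```text
time_s: 3.45
position: [0.5626, 0.2545, 0.0965]
tcp_rot: [[-0.108, 0.994, -0.0], [0.994, 0.108, -0.0], [-0.0, -0.0, -1.0]]
force: [-0.1, -0.3, -0.2]
opening: 0.257
grasp_force: 0.0
```

Call:
{"op": "apply_moves", "data": {
  "rows": [
    {"x": -10,"y": 0,"z": 0,"rx": 0,"ry": 0,"rz": 0,"claw": 190},
    {"x": -18,"y": 0,"z": 0,"rx": 0,"ry": 0,"rz": 0,"claw": 190},
    {"x": -26,"y": 0,"z": 0,"rx": 0,"ry": 0,"rz": 0,"claw": 190},
    {"x": -34,"y": 0,"z": 0,"rx": 0,"ry": 0,"rz": 0,"claw": 190},
    {"x": -42,"y": 0,"z": 0,"rx": 0,"ry": 0,"rz": 0,"claw": 190},
    {"x": -50,"y": 0,"z": 0,"rx": 0,"ry": 0,"rz": 0,"claw": 190},
    {"x": -54,"y": 0,"z": 0,"rx": 0,"ry": 0,"rz": 0,"claw": 190},
    {"x": -54,"y": 0,"z": 0,"rx": 0,"ry": 0,"rz": 0,"claw": 190}
  ]
}}

```text
time_s: 4.45
position: [0.5684, 0.2012, 0.0965]
tcp_rot: [[-0.107, 0.994, -0.0], [0.994, 0.107, 0.0], [0.0, -0.0, -1.0]]
force: [-1.0, 0.5, 0.3]
opening: 0.257
grasp_force: 0.0
```

Run:
```python
from h import *
delta([.063,.092,.097]);print(read_state()['force'])
a=capture('top')[0][150:310,230:425];b=capture('side')[0][150:290,230:400]
f=lambda i:cv2.resize(i,(390,320),interpolation=cv2.INTER_CUBIC)
cv2.imwrite('pics/p2.png',np.hstack([f(a),f(b)])[:,:,::-1])
```

```text
t 4.45 board pos [ 0.0651 -0.1371  0.0965] d mm [229.1  -1.9  -0.5] rot6 [-0.   -0.    0.01]
[-1.03498575  0.45605747  0.3190514 ]
```

View pics/p2.png

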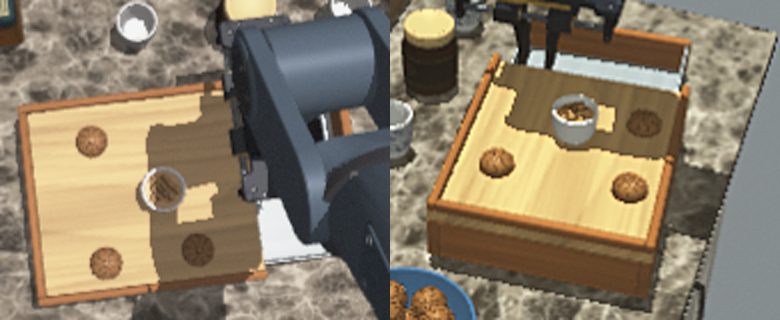

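The far-right shell has left the board; three remain, and the dish has not moved. Next I'll raise, go behind the far-left shell, and push it.

Call:
{"op": "apply_moves", "data": {
  "rows": [
    {"x": 0,"y": 0,"z": -40,"rx": 0,"ry": 0,"rz": 0,"claw": 190},
    {"x": 40,"y": 0,"z": -50,"rx": 0,"ry": 0,"rz": 0,"claw": 190},
    {"x": 90,"y": 0,"z": -50,"rx": 0,"ry": 0,"rz": 0,"claw": 190},
    {"x": 140,"y": -1,"z": -50,"rx": 0,"ry": 0,"rz": 0,"claw": 190},
    {"x": 190,"y": -2,"z": -50,"rx": 0,"ry": 0,"rz": 0,"claw": 190},
    {"x": 228,"y": -2,"z": -50,"rx": 0,"ry": 0,"rz": 0,"claw": 190},
    {"x": 228,"y": -2,"z": -50,"rx": 0,"ry": 0,"rz": 0,"claw": 190},
    {"x": 228,"y": -2,"z": -20,"rx": 0,"ry": 0,"rz": 0,"claw": 190},
    {"x": 228,"y": -2,"z": -1,"rx": 0,"ry": 0,"rz": 0,"claw": 190},
    {"x": 228,"y": -2,"z": -1,"rx": 0,"ry": 0,"rz": 0,"claw": 190}
  ]
}}

```text
time_s: 5.8
position: [0.5418, 0.4269, 0.0967]
tcp_rot: [[-0.107, 0.994, -0.001], [0.994, 0.107, -0.001], [-0.001, -0.001, -1.0]]
force: [0.4, 0.8, -0.1]
opening: 0.254
grasp_force: 0.0
```

Call:
{"op": "apply_moves", "data": {
  "rows": [
    {"x": -10,"y": 0,"z": 0,"rx": 0,"ry": 0,"rz": 0,"claw": 190},
    {"x": -18,"y": 0,"z": 0,"rx": 0,"ry": 0,"rz": 0,"claw": 190},
    {"x": -26,"y": 0,"z": 0,"rx": 0,"ry": 0,"rz": 0,"claw": 190},
    {"x": -36,"y": 0,"z": 0,"rx": 0,"ry": 0,"rz": 0,"claw": 190},
    {"x": -46,"y": 0,"z": 0,"rx": 0,"ry": 0,"rz": 0,"claw": 190},
    {"x": -56,"y": 0,"z": 0,"rx": 0,"ry": 0,"rz": 0,"claw": 190},
    {"x": -66,"y": 0,"z": 0,"rx": 0,"ry": 0,"rz": 0,"claw": 190},
    {"x": -76,"y": 0,"z": 0,"rx": 0,"ry": 0,"rz": 0,"claw": 190},
    {"x": -86,"y": 0,"z": 0,"rx": 0,"ry": 0,"rz": 0,"claw": 190},
    {"x": -96,"y": 0,"z": 0,"rx": 0,"ry": 0,"rz": 0,"claw": 190}
  ]
}}

```text
time_s: 7.05
position: [0.5522, 0.3319, 0.0976]
tcp_rot: [[-0.108, 0.994, 0.0], [0.994, 0.108, -0.0], [-0.0, 0.0, -1.0]]
force: [-0.2, 0.5, 0.2]
opening: 0.256
grasp_force: 0.1
```

Run:
```python
from h import *
delta([.063,-.137,.097]);print(read_state()['force'])
```

```text
t 7.05 board pos [ 0.0629 -0.0054  0.0976] d mm [-1.316e+02 -1.000e-01  6.000e-01] rot6 [0.   0.   0.02]
[-0.20803231  0.49095826  0.17391684]
```

Call:
{"op": "apply_moves", "data": {
  "rows": [
    {"x": -10,"y": 0,"z": 0,"rx": 0,"ry": 0,"rz": 0,"claw": 190},
    {"x": -20,"y": 0,"z": 0,"rx": 0,"ry": 0,"rz": 0,"claw": 190},
    {"x": -30,"y": 0,"z": 0,"rx": 0,"ry": 0,"rz": 0,"claw": 190},
    {"x": -40,"y": 0,"z": 0,"rx": 0,"ry": 0,"rz": 0,"claw": 190},
    {"x": -50,"y": 0,"z": 0,"rx": 0,"ry": 0,"rz": 0,"claw": 190},
    {"x": -60,"y": 0,"z": 0,"rx": 0,"ry": 0,"rz": 0,"claw": 190},
    {"x": -70,"y": -3,"z": 0,"rx": 0,"ry": 0,"rz": 0,"claw": 190},
    {"x": -80,"y": -6,"z": 0,"rx": 0,"ry": 0,"rz": 0,"claw": 190},
    {"x": -90,"y": -9,"z": 0,"rx": 0,"ry": 0,"rz": 0,"claw": 190},
    {"x": -98,"y": -12,"z": 0,"rx": 0,"ry": 0,"rz": 0,"claw": 190}
  ]
}}

```text
time_s: 8.3
position: [0.5506, 0.2331, 0.0976]
tcp_rot: [[-0.108, 0.994, -0.0], [0.994, 0.108, -0.0], [-0.0, -0.0, -1.0]]
force: [0.5, -0.3, -0.5]
opening: 0.256
grasp_force: 0.1
```

Call:
{"op": "apply_moves", "data": {
  "rows": [
    {"x": -8,"y": -2,"z": 0,"rx": 0,"ry": 0,"rz": 0,"claw": 190},
    {"x": -16,"y": -3,"z": 0,"rx": 0,"ry": 0,"rz": 0,"claw": 190},
    {"x": -24,"y": -3,"z": 0,"rx": 0,"ry": 0,"rz": 0,"claw": 190},
    {"x": -32,"y": -3,"z": 0,"rx": 0,"ry": 0,"rz": 0,"claw": 190},
    {"x": -34,"y": -3,"z": 0,"rx": 0,"ry": 0,"rz": 0,"claw": 190},
    {"x": -34,"y": -3,"z": 0,"rx": 0,"ry": 0,"rz": 0,"claw": 190},
    {"x": -30,"y": -3,"z": -60,"rx": 0,"ry": 0,"rz": 0,"claw": 190},
    {"x": -30,"y": -3,"z": -60,"rx": 0,"ry": 0,"rz": 0,"claw": 190}
  ]
}}

```text
time_s: 9.3
position: [0.5542, 0.2048, 0.1614]
tcp_rot: [[-0.109, 0.994, 0.009], [0.994, 0.109, 0.002], [0.001, 0.009, -1.0]]
force: [0.3, 0.5, 0.7]
opening: 0.251
grasp_force: 0.0
```

Run:
```python
from h import *
delta([-.074,-.002,.157]);print(read_state()['force'])
```

```text
t 9.3 board pos [ 0.0514 -0.132   0.1614] d mm [ 130.3 -125.1    3.3] rot6 [ 0.09 -0.01  0.02]
[0.30079723 0.45861887 0.70204846]
```

Call:
{"op": "apply_moves", "data": {
  "rows": [
    {"x": 40,"y": -40,"z": 0,"rx": 0,"ry": 0,"rz": 0,"claw": 205},
    {"x": 85,"y": -80,"z": 0,"rx": 0,"ry": 0,"rz": 0,"claw": 205},
    {"x": 130,"y": -125,"z": 0,"rx": 0,"ry": 0,"rz": 0,"claw": 205},
    {"x": 130,"y": -125,"z": 0,"rx": 0,"ry": 0,"rz": 0,"claw": 205},
    {"x": 130,"y": -125,"z": 0,"rx": 0,"ry": 0,"rz": 0,"claw": 205}
  ]
}}

```text
time_s: 9.93
position: [0.413, 0.3197, 0.1574]
tcp_rot: [[-0.109, 0.994, 0.001], [0.994, 0.109, 0.0], [-0.0, 0.001, -1.0]]
force: [-0.2, -0.0, -0.6]
opening: 0.196
grasp_force: 0.0
```

Run:
```python
from h import *
delta([-.073,-.002,.097]);print(read_state()['force'])
a=capture('top')[0][150:310,230:425];b=capture('side')[0][150:290,230:400]
f=lambda i:cv2.resize(i,(390,320),interpolation=cv2.INTER_CUBIC)
cv2.imwrite('pics/p3.png',np.hstack([f(a),f(b)])[:,:,::-1])
```

```text
t 9.925 board pos [-0.0768 -0.0027  0.1574] d mm [ 0.7  3.8 60.4] rot6 [0.01 0.   0.03]
[-0.23507259 -0.0113042  -0.64943814]
```

View pics/p3.png

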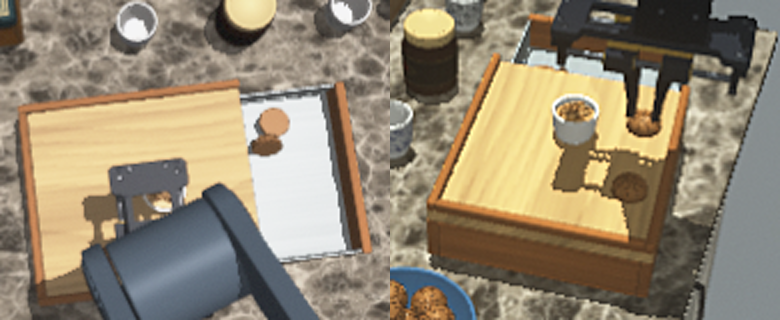

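Both far shells lie in the tray, at (273,123) and (266,145) in the left panel. The near two are still on the board, with the gripper above and between them. I'll lower and push the right one.

Call:
{"op": "apply_moves", "data": {
  "rows": [
    {"x": 1,"y": 3,"z": 30,"rx": 0,"ry": 0,"rz": 0,"claw": 205},
    {"x": 1,"y": 3,"z": 60,"rx": 0,"ry": 0,"rz": 0,"claw": 205},
    {"x": 1,"y": 3,"z": 60,"rx": 0,"ry": 0,"rz": 0,"claw": 205},
    {"x": -10,"y": 3,"z": 60,"rx": 0,"ry": 0,"rz": 0,"claw": 205},
    {"x": -20,"y": 3,"z": 60,"rx": 0,"ry": 0,"rz": 0,"claw": 205},
    {"x": -30,"y": 3,"z": 60,"rx": 0,"ry": 0,"rz": 0,"claw": 205},
    {"x": -40,"y": 3,"z": 60,"rx": 0,"ry": 0,"rz": 0,"claw": 205},
    {"x": -50,"y": 3,"z": 60,"rx": 0,"ry": 0,"rz": 0,"claw": 205},
    {"x": -60,"y": 3,"z": 60,"rx": 0,"ry": 0,"rz": 0,"claw": 205},
    {"x": -70,"y": 3,"z": 60,"rx": 0,"ry": 0,"rz": 0,"claw": 205}
  ]
}}

```text
time_s: 11.28
position: [0.4234, 0.2495, 0.0976]
tcp_rot: [[-0.108, 0.994, 0.0], [0.994, 0.108, 0.0], [0.0, 0.0, -1.0]]
force: [0.2, 0.4, -0.4]
opening: 0.199
grasp_force: 0.1
```

Call:
{"op": "apply_moves", "data": {
  "rows": [
    {"x": -10,"y": 0,"z": 0,"rx": 0,"ry": 0,"rz": 0,"claw": 205},
    {"x": -20,"y": 0,"z": 0,"rx": 0,"ry": 0,"rz": 0,"claw": 205},
    {"x": -30,"y": 0,"z": 0,"rx": 0,"ry": 0,"rz": 0,"claw": 205},
    {"x": -38,"y": 0,"z": 0,"rx": 0,"ry": 0,"rz": 0,"claw": 205},
    {"x": -46,"y": 0,"z": 0,"rx": 0,"ry": 0,"rz": 0,"claw": 205},
    {"x": -54,"y": 0,"z": 0,"rx": 0,"ry": 0,"rz": 0,"claw": 205},
    {"x": -62,"y": 0,"z": 0,"rx": 0,"ry": 0,"rz": 0,"claw": 205},
    {"x": -66,"y": 0,"z": 0,"rx": 0,"ry": 0,"rz": 0,"claw": 205},
    {"x": -66,"y": 0,"z": 0,"rx": 0,"ry": 0,"rz": 0,"claw": 205}
  ]
}}

```text
time_s: 12.4
position: [0.4305, 0.1843, 0.0976]
tcp_rot: [[-0.107, 0.994, -0.0], [0.994, 0.107, 0.0], [0.0, 0.0, -1.0]]
force: [0.0, 0.2, -0.2]
opening: 0.199
grasp_force: 0.0
```

Run:
```python
from h import *
delta([-.075,.092,.097]);print(read_state()['force'])
```

```text
t 12.4 board pos [-0.0738 -0.1393  0.0976] d mm [231.3  -0.9   0.6] rot6 [ 0.   -0.    0.01]
[ 0.03923043  0.23092455 -0.16258501]
```

Call:
{"op": "apply_moves", "data": {
  "rows": [
    {"x": 0,"y": 0,"z": -40,"rx": 0,"ry": 0,"rz": 0,"claw": 205},
    {"x": 40,"y": 0,"z": -50,"rx": 0,"ry": 0,"rz": 0,"claw": 205},
    {"x": 90,"y": 0,"z": -50,"rx": 0,"ry": 0,"rz": 0,"claw": 205},
    {"x": 140,"y": 0,"z": -50,"rx": 0,"ry": 0,"rz": 0,"claw": 205},
    {"x": 190,"y": -1,"z": -50,"rx": 0,"ry": 0,"rz": 0,"claw": 205},
    {"x": 230,"y": -1,"z": -50,"rx": 0,"ry": 0,"rz": 0,"claw": 205},
    {"x": 230,"y": -1,"z": -50,"rx": 0,"ry": 0,"rz": 0,"claw": 205},
    {"x": 230,"y": -1,"z": -20,"rx": 0,"ry": 0,"rz": 0,"claw": 205},
    {"x": 230,"y": -1,"z": 0,"rx": 0,"ry": 0,"rz": 0,"claw": 205},
    {"x": 230,"y": -1,"z": 0,"rx": 0,"ry": 0,"rz": 0,"claw": 205}
  ]
}}

```text
time_s: 13.65
position: [0.4042, 0.4118, 0.0967]
tcp_rot: [[-0.107, 0.994, -0.002], [0.994, 0.107, -0.002], [-0.001, -0.002, -1.0]]
force: [-0.1, -0.3, -0.6]
opening: 0.197
grasp_force: 0.0
```

Call:
{"op": "apply_moves", "data": {
  "rows": [
    {"x": -10,"y": 0,"z": 0,"rx": 0,"ry": 0,"rz": 0,"claw": 205},
    {"x": -18,"y": 0,"z": 0,"rx": 0,"ry": 0,"rz": 0,"claw": 205},
    {"x": -26,"y": 0,"z": 0,"rx": 0,"ry": 0,"rz": 0,"claw": 205},
    {"x": -36,"y": 0,"z": 0,"rx": 0,"ry": 0,"rz": 0,"claw": 205},
    {"x": -46,"y": 0,"z": 0,"rx": 0,"ry": 0,"rz": 0,"claw": 205},
    {"x": -56,"y": 0,"z": 0,"rx": 0,"ry": 0,"rz": 0,"claw": 205},
    {"x": -66,"y": 0,"z": 0,"rx": 0,"ry": 0,"rz": 0,"claw": 205},
    {"x": -76,"y": 0,"z": 0,"rx": 0,"ry": 0,"rz": 0,"claw": 205},
    {"x": -86,"y": 0,"z": 0,"rx": 0,"ry": 0,"rz": 0,"claw": 205},
    {"x": -96,"y": 0,"z": 0,"rx": 0,"ry": 0,"rz": 0,"claw": 205}
  ]
}}

```text
time_s: 14.9
position: [0.415, 0.317, 0.0975]
tcp_rot: [[-0.108, 0.994, 0.0], [0.994, 0.108, -0.0], [-0.0, 0.0, -1.0]]
force: [-0.7, 0.5, 0.3]
opening: 0.192
grasp_force: 0.1
```

Call:
{"op": "apply_moves", "data": {
  "rows": [
    {"x": -10,"y": 0,"z": 0,"rx": 0,"ry": 0,"rz": 0,"claw": 205},
    {"x": -20,"y": 0,"z": 0,"rx": 0,"ry": 0,"rz": 0,"claw": 205},
    {"x": -30,"y": 0,"z": 0,"rx": 0,"ry": 0,"rz": 0,"claw": 205},
    {"x": -40,"y": 0,"z": 0,"rx": 0,"ry": 0,"rz": 0,"claw": 205},
    {"x": -50,"y": 0,"z": 0,"rx": 0,"ry": 0,"rz": 0,"claw": 205},
    {"x": -60,"y": 3,"z": 0,"rx": 0,"ry": 0,"rz": 0,"claw": 205},
    {"x": -70,"y": 7,"z": 0,"rx": 0,"ry": 0,"rz": 0,"claw": 205},
    {"x": -80,"y": 11,"z": 0,"rx": 0,"ry": 0,"rz": 0,"claw": 205},
    {"x": -90,"y": 15,"z": 0,"rx": 0,"ry": 0,"rz": 0,"claw": 205},
    {"x": -98,"y": 19,"z": 0,"rx": 0,"ry": 0,"rz": 0,"claw": 205}
  ]
}}

```text
time_s: 16.15
position: [0.4448, 0.2216, 0.0975]
tcp_rot: [[-0.108, 0.994, 0.0], [0.994, 0.108, -0.0], [-0.0, 0.0, -1.0]]
force: [0.0, 0.8, -0.3]
opening: 0.191
grasp_force: 0.1
```

Call:
{"op": "apply_moves", "data": {
  "rows": [
    {"x": -8,"y": 2,"z": 0,"rx": 0,"ry": 0,"rz": 0,"claw": 205},
    {"x": -16,"y": 3,"z": 0,"rx": 0,"ry": 0,"rz": 0,"claw": 205},
    {"x": -24,"y": 3,"z": 0,"rx": 0,"ry": 0,"rz": 0,"claw": 205},
    {"x": -32,"y": 3,"z": 0,"rx": 0,"ry": 0,"rz": 0,"claw": 205},
    {"x": -36,"y": 3,"z": 0,"rx": 0,"ry": 0,"rz": 0,"claw": 205},
    {"x": -36,"y": 3,"z": 0,"rx": 0,"ry": 0,"rz": 0,"claw": 205},
    {"x": -30,"y": 3,"z": -60,"rx": 0,"ry": 0,"rz": 0,"claw": 205},
    {"x": 70,"y": 3,"z": -110,"rx": 0,"ry": 0,"rz": 0,"claw": 205},
    {"x": 70,"y": 3,"z": -110,"rx": 0,"ry": 0,"rz": 0,"claw": 205},
    {"x": 70,"y": 3,"z": -110,"rx": 0,"ry": 0,"rz": 0,"claw": 205}
  ]
}}

```text
time_s: 17.4
position: [0.4405, 0.2954, 0.2096]
tcp_rot: [[-0.113, 0.994, 0.005], [0.994, 0.113, 0.003], [0.002, 0.005, -1.0]]
force: [-0.1, -0.8, -0.5]
opening: 0.196
grasp_force: 0.0
```

Run:
```python
from h import *
delta([0,-.31,.2]);print(read_state()['force'])
a=capture('top')[0][150:310,230:425];b=capture('side')[0][150:290,230:400]
f=lambda i:cv2.resize(i,(390,320),interpolation=cv2.INTER_CUBIC)
cv2.imwrite('pics/p4.png',np.hstack([f(a),f(b)])[:,:,::-1])
```

```text
t 17.4 board pos [-0.0521 -0.0299  0.2096] d mm [-280.5   50.2    9.3] rot6 [ 0.05 -0.02  0.06]
[-0.11075245 -0.83868283 -0.5230315 ]
```

View pics/p4.png

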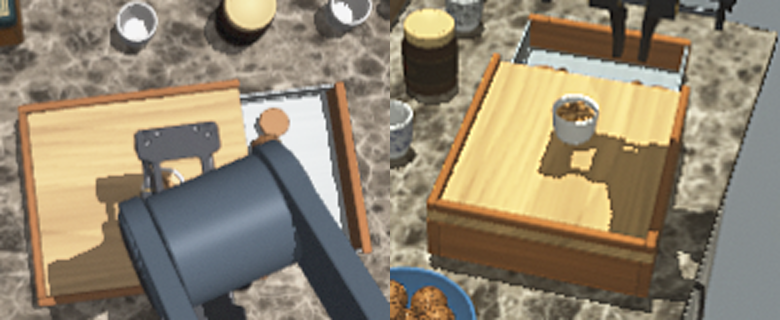

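The board is clear except for the dish. Next I'll move out past the tray front and look into the tray.

Call:
{"op": "apply_moves", "data": {
  "rows": [
    {"x": -50,"y": 10,"z": 0,"rx": 0,"ry": 0,"rz": 0,"claw": 205},
    {"x": -100,"y": 20,"z": 0,"rx": 0,"ry": 0,"rz": 0,"claw": 205},
    {"x": -150,"y": 30,"z": 0,"rx": 0,"ry": 0,"rz": 0,"claw": 205},
    {"x": -200,"y": 40,"z": 0,"rx": 0,"ry": 0,"rz": 0,"claw": 205},
    {"x": -250,"y": 50,"z": 0,"rx": 0,"ry": 0,"rz": 0,"claw": 205},
    {"x": -281,"y": 50,"z": 0,"rx": 0,"ry": 0,"rz": 0,"claw": 205},
    {"x": -281,"y": 50,"z": 0,"rx": 0,"ry": 0,"rz": 0,"claw": 205},
    {"x": -281,"y": 50,"z": 0,"rx": 0,"ry": 0,"rz": 0,"claw": 205}
  ]
}}

```text
time_s: 18.5
position: [0.5187, 0.0181, 0.2067]
tcp_rot: [[-0.107, 0.994, -0.003], [0.994, 0.107, 0.001], [0.001, -0.003, -1.0]]
force: [0.1, 0.2, 0.3]
opening: 0.194
grasp_force: 0.0
```

Run:
```python
from m import *
delta([0,-.29,.06]);print(read_state()['force'])
p=camera_params('top');i,d=capture('top');P,hsv=measure(i,d,p)
m=np.zeros(d.shape,np.uint8);b=tob(P.reshape(-1,3)).reshape(P.shape)
m[(b[...,1]<-.135)&(b[...,1]>-.235)&(abs(b[...,0])<.095)&(hsv[...,1]>70)&(b[...,2]<.055)]=1
n,l,s,c=cv2.connectedComponentsWithStats(m)
for k in range(1,n):
    if s[k,4]>15: print(c[k],s[k],'bd',tob(onplane(p,[c[k]],.02)[0]).round(3),'zmax',P[...,2][l==k].max().round(3))
b_=capture('side')[0][150:290,230:400]
a=i[180:300,325:425];f=lambda i:cv2.resize(i,(390,460),interpolation=cv2.INTER_CUBIC)
cv2.imwrite('pics/p5.png',np.hstack([f(a),f(b_)])[:,:,::-1])
```

```text
t 18.5 board pos [-0.0038 -0.3139  0.2067] d mm [ 23.7   4.2 146.8] rot6 [-0.02 -0.01  0.  ]
[0.14417032 0.15016462 0.27184102]
[364.85159011 215.51590106] [356 204  18  24 283] bd [ 0.056 -0.171  0.02 ] zmax 0.048
[372.31952663 264.34319527] [362 252  21  26 338] bd [-0.063 -0.17   0.02 ] zmax 0.043
```

View pics/p5.png

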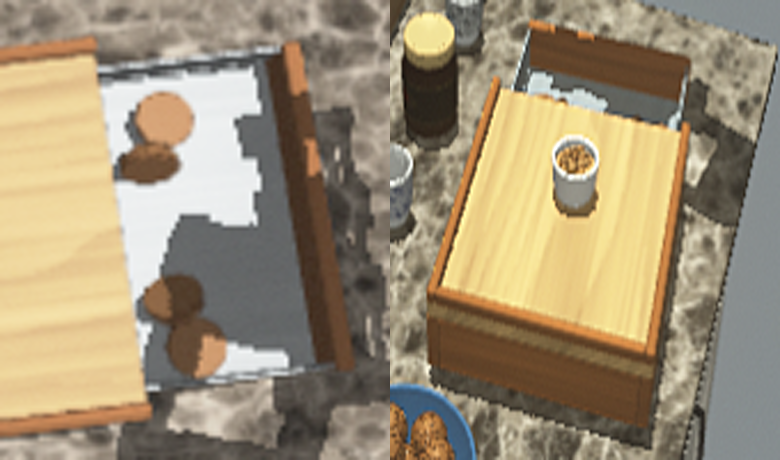

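All four shells lie in the tray, at (163,118), (150,162), (173,297) and (197,345) in the left panel. The highest point is 48 mm, under the board's 54 mm underside. Next I'll lower in front of the panel and push the tray home.

Call:
{"op": "apply_moves", "data": {
  "rows": [
    {"x": 15,"y": 4,"z": 50,"rx": 0,"ry": 0,"rz": 0,"claw": 205},
    {"x": 20,"y": 4,"z": 100,"rx": 0,"ry": 0,"rz": 0,"claw": 205},
    {"x": 20,"y": 4,"z": 135,"rx": 0,"ry": 0,"rz": 0,"claw": 205},
    {"x": 20,"y": 4,"z": 147,"rx": 0,"ry": 0,"rz": 0,"claw": 205},
    {"x": 20,"y": 4,"z": 147,"rx": 0,"ry": 0,"rz": 0,"claw": 205},
    {"x": 26,"y": 4,"z": 147,"rx": 0,"ry": 0,"rz": 0,"claw": 205},
    {"x": 32,"y": 4,"z": 147,"rx": 0,"ry": 0,"rz": 0,"claw": 205},
    {"x": 38,"y": 4,"z": 147,"rx": 0,"ry": 0,"rz": 0,"claw": 205},
    {"x": 44,"y": 4,"z": 147,"rx": 0,"ry": 0,"rz": 0,"claw": 205},
    {"x": 50,"y": 4,"z": 147,"rx": 0,"ry": 0,"rz": 0,"claw": 205}
  ]
}}

```text
time_s: 19.85
position: [0.5188, 0.0685, 0.0609]
tcp_rot: [[-0.108, 0.994, 0.001], [0.994, 0.108, -0.001], [-0.001, 0.001, -1.0]]
force: [-0.5, -1.0, 1.4]
opening: 0.2
grasp_force: 1.1
```

```bash
python3 -c "
from h import *
delta([0,-.1435,.058]);print(read_state()['force'])"
```

```text
t 19.85 board pos [ 0.0017 -0.2638  0.0609] d mm [120.3  -1.5   2.8] rot6 [0.01 0.01 0.02]
[-0.52950494 -1.01344132  1.42659639]
```

Contact made (about 1 N). I'll push on, 120 mm to go.

Call:
{"op": "apply_moves", "data": {
  "rows": [
    {"x": 6,"y": -1,"z": 0,"rx": 0,"ry": 0,"rz": 0,"claw": 205},
    {"x": 12,"y": -1,"z": 0,"rx": 0,"ry": 0,"rz": 0,"claw": 205},
    {"x": 18,"y": -1,"z": 0,"rx": 0,"ry": 0,"rz": 0,"claw": 205},
    {"x": 24,"y": -1,"z": 0,"rx": 0,"ry": 0,"rz": 0,"claw": 205},
    {"x": 30,"y": -1,"z": 0,"rx": 0,"ry": 0,"rz": 0,"claw": 205},
    {"x": 36,"y": -1,"z": 0,"rx": 0,"ry": 0,"rz": 0,"claw": 205},
    {"x": 42,"y": -1,"z": 0,"rx": 0,"ry": 0,"rz": 0,"claw": 205},
    {"x": 48,"y": -1,"z": 0,"rx": 0,"ry": 0,"rz": 0,"claw": 205},
    {"x": 54,"y": -1,"z": 0,"rx": 0,"ry": 0,"rz": 0,"claw": 205},
    {"x": 60,"y": -1,"z": 0,"rx": 0,"ry": 0,"rz": 0,"claw": 205}
  ]
}}

```text
time_s: 21.1
position: [0.5109, 0.1282, 0.0605]
tcp_rot: [[-0.108, 0.994, -0.0], [0.994, 0.108, -0.0], [-0.0, -0.0, -1.0]]
force: [1.4, -1.7, -0.8]
opening: 0.196
grasp_force: 1.1
```

Call:
{"op": "apply_moves", "data": {
  "rows": [
    {"x": 6,"y": 0,"z": 0,"rx": 0,"ry": 0,"rz": 0,"claw": 205},
    {"x": 12,"y": 0,"z": 0,"rx": 0,"ry": 0,"rz": 0,"claw": 205},
    {"x": 18,"y": 0,"z": 0,"rx": 0,"ry": 0,"rz": 0,"claw": 205},
    {"x": 24,"y": 0,"z": 0,"rx": 0,"ry": 0,"rz": 0,"claw": 205},
    {"x": 30,"y": 0,"z": 0,"rx": 0,"ry": 0,"rz": 0,"claw": 205},
    {"x": 36,"y": 0,"z": 0,"rx": 0,"ry": 0,"rz": 0,"claw": 205},
    {"x": 42,"y": 0,"z": 0,"rx": 0,"ry": 0,"rz": 0,"claw": 205},
    {"x": 47,"y": 0,"z": 0,"rx": 0,"ry": 0,"rz": 0,"claw": 205},
    {"x": 50,"y": 0,"z": 0,"rx": 0,"ry": 0,"rz": 0,"claw": 205}
  ]
}}

```text
time_s: 22.22
position: [0.5054, 0.1779, 0.0605]
tcp_rot: [[-0.108, 0.994, -0.0], [0.994, 0.108, -0.0], [-0.0, -0.0, -1.0]]
force: [1.3, -1.5, 0.1]
opening: 0.198
grasp_force: 1.1
```

```bash
python3 -c "
from h import *
delta([0,-.1435,.058]);print(read_state()['force'])"
```

```text
t 22.225 board pos [-0.     -0.1535  0.0605] d mm [10.   0.1  2.5] rot6 [-0.    0.    0.02]
[ 1.28426073 -1.45726834  0.05216018]
```

Call:
{"op": "apply_moves", "data": {
  "rows": [
    {"x": 3,"y": 0,"z": 0,"rx": 0,"ry": 0,"rz": 0,"claw": 205},
    {"x": 6,"y": 0,"z": 0,"rx": 0,"ry": 0,"rz": 0,"claw": 205},
    {"x": 8,"y": 0,"z": 0,"rx": 0,"ry": 0,"rz": 0,"claw": 205},
    {"x": 9,"y": 0,"z": 0,"rx": 0,"ry": 0,"rz": 0,"claw": 205},
    {"x": 9,"y": 0,"z": 0,"rx": 0,"ry": 0,"rz": 0,"claw": 205}
  ]
}}

```text
time_s: 22.85
position: [0.5046, 0.1856, 0.0606]
tcp_rot: [[-0.109, 0.994, -0.0], [0.994, 0.109, -0.002], [-0.002, -0.001, -1.0]]
force: [2.1, -5.7, 1.3]
opening: 0.197
grasp_force: 3.1
```

Call:
{"op": "apply_moves", "data": {
  "rows": [
    {"x": 1,"y": 0,"z": 0,"rx": 0,"ry": 0,"rz": 0,"claw": 205},
    {"x": 2,"y": 0,"z": 0,"rx": 0,"ry": 0,"rz": 0,"claw": 205},
    {"x": 2,"y": 0,"z": 0,"rx": 0,"ry": 0,"rz": 0,"claw": 205}
  ]
}}

```text
time_s: 23.22
position: [0.5046, 0.1858, 0.0606]
tcp_rot: [[-0.11, 0.994, -0.001], [0.994, 0.11, -0.004], [-0.004, -0.001, -1.0]]
force: [1.8, -13.8, 1.7]
opening: 0.193
grasp_force: 6.8
```

The force rises with no further motion at the expected position, so the tray is at its stop. I'll back off and check.

Call:
{"op": "apply_moves", "data": {
  "rows": [
    {"x": -20,"y": 0,"z": 0,"rx": 0,"ry": 0,"rz": 0,"claw": 205},
    {"x": -60,"y": 0,"z": 0,"rx": 0,"ry": 0,"rz": 0,"claw": 205},
    {"x": -110,"y": 0,"z": -20,"rx": 0,"ry": 0,"rz": 0,"claw": 205},
    {"x": -140,"y": 0,"z": -70,"rx": 0,"ry": 0,"rz": 0,"claw": 205},
    {"x": -150,"y": 0,"z": -120,"rx": 0,"ry": 0,"rz": 0,"claw": 205},
    {"x": -150,"y": 0,"z": -120,"rx": 0,"ry": 0,"rz": 0,"claw": 205},
    {"x": -150,"y": 0,"z": -120,"rx": 0,"ry": 0,"rz": 0,"claw": 205}
  ]
}}

```text
time_s: 24.1
position: [0.5195, 0.04, 0.1802]
tcp_rot: [[-0.108, 0.994, -0.002], [0.994, 0.108, 0.001], [0.001, -0.002, -1.0]]
force: [0.2, -0.4, -0.5]
opening: 0.198
grasp_force: 0.0
```

Run:
```python
from m import *
p=camera_params('top');i,d=capture('top');P,hsv=measure(i,d,p)
b=tob(P.reshape(-1,3)).reshape(P.shape)
m=(abs(b[...,0])<.08)&(b[...,2]>.04)&(b[...,2]<.06)&(b[...,1]<-.11)&(b[...,1]>-.2)
print('front top y',m.sum(),np.percentile(b[...,1][m],[2,50,98]) if m.any() else '')
b_=capture('side')[0][150:290,230:400]
a=i[140:310,230:430];f=lambda i:cv2.resize(i,(390,330),interpolation=cv2.INTER_CUBIC)
cv2.imwrite('pics/p6.png',np.hstack([f(a),f(b_)])[:,:,::-1])
```

```text
front top y 32 [-0.13544076 -0.13469691 -0.13405569]
```

View pics/p6.png

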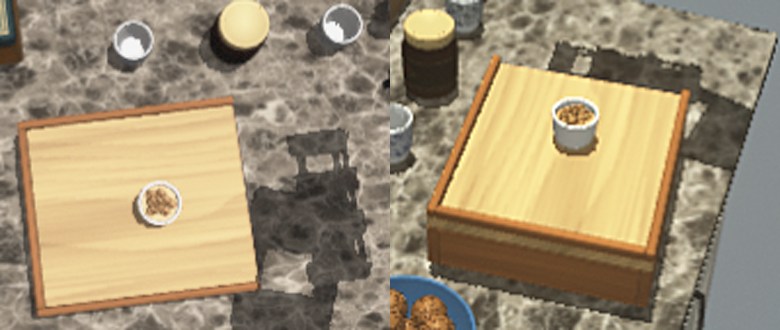

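The tray is home: its front measures -134 to -135 mm. The dish at (158,203), the cups and the jar stand where they were, and the arm is clear.

```bash
python3 -c "
from rig import hand_in
print(hand_in())"
```

```text
the job is handed in; nothing more can be done
None
```

The job is handed in at about 24 s of the 72 s: all four half shells were swept into the catch tray and the tray was pushed home (front face measured about 134–135 mm from the board's origin, against 134 mm nominal), with the dish, cups and jar left standing; the hand-in returned no verdict.

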